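# Refit the kennel's roof knob and shut the toy dog in

### The arm

A 7-joint arm with a two-finger parallel gripper is mounted at the origin on the work surface. World frame = base frame: x ahead of the robot, y to its left, z up, the work surface at z = 0. Lengths are in m, angles in rad, forces in N, time in s.
With the tool pointing down it reaches from about 0.4 to 0.85 m from the base axis. Payload 4.5 kg.
Tool frame: the origin (TCP) lies on the mounting face of the last link; the fingertips stand 166 mm ahead of it and the grasp point (between the pads) lies 147 mm ahead of it; z points along the fingers, y is the direction in which the jaws open and shut (so a half turn about z gives the same grasp; the last joint's range is limited). The gripper opens to 88 mm and grips with 3 to 60 N. Pads are 18 mm wide; open, the fingers measure 123 mm over their backs; the gripper's body (75 mm by 187 mm) begins 45 mm behind the grasp point.
Start: joints at [1.284, 0.689, -0.195, 1.565, 0.157, 0.902, -0.215], TCP at [0.197, -0.593, 0.405] pointing down, gripper open.
Joint ranges: [-3.01, 3.01], [-0.46, 2.08], [-1.47, 1.51], [0.13, 2.56], [-1, 4.14], [0.04, 2.09], [-2.66, 2.66]. Speed limits (rad/s): [2.57, 2.57, 3.14, 3.14, 3.14, 3.14, 3.14].

### API

Orientations are given as a unit quaternion [w, x, y, z].
In Python, from bench import r gives the robot as it stands.
- The arm moves only by the tool apply_moves, never from a script. Its argument "moves" is a list of rows, each an object of numbers: "dx", "dy", "dz": the shift along the tool's x, y, z in m; "rx", "ry", "rz": the turn, a rotation vector about the tool's x, y, z in rad. In form: [{"dx": .., "dy": .., "dz": .., "rx": .., "ry": .., "rz": ..}, ...]. A call has 1 to 12 rows; each row is the pose to reach, as a shift and turn from the pose measured when the call began, along the tool's axes at that moment; what a row does not reach only later rows make up. A row lasts 1/10 s, in which the tool goes at most 50 mm and 8.59 degrees, less where a joint would pass 70% of its speed; a pose out of reach is approached as far as the arm can. A call with a gripper value outside its range is refused whole. "claw" is the gripper command: -1 is shut, 1 is fully open, values between are in proportion, set as the call begins (left out, the last holds). The fingers move at their own pace and stop on an object; "force" is the grip in N (left out, the last holds). Time passes only in rows, so rows that repeat a pose let the fingers close. It gives the time, the measured TCP pose, the force and the opening at its end, in the units of the state.
- r.get_state(): the state, without advancing time (a new reading comes with each control period).
- r.grab_frame(name): name is "scene" or "top"; returns a dict with "image" (420x560x3 uint8, red, green, blue), "fx", "fy", "cx", "cy" (pixels), "distortion" ([k1, k2, p1, p2, k3] as OpenCV has them; the pictures are not rectified), "T" (4x4, takes a point from camera to world coordinates). Camera axes: x right, y down, z forward; pixel columns grow to the right and rows downward; lengths in m; the calibration is good to about 2 mm. A picture is of the moment at which its call begins. There is no depth.
- r.finish_job(): hands the job in, once; it reports no verdict.
Trained networks look in a picture, given as the dict that the camera call returned (one of the last four; its "shot" number tells which), for a name from the list of things; names that differ only in an ending like _2 or _b are one class to them, and where a whole thing is asked for, a point or a joint stands for the part that bears it (a point fixed in the world has none). Each returns a list of dicts, best first, with "score" (0 to 1); they miss things now and then, are a little off and sometimes report something else, mostly with a low value. They report only what shows in the picture. A call takes as long as a camera call. They do not tell look-alikes from the thing itself.
- r.find_in(picture, name): "point" ([column, row] in pixels, amid what is visible of it).
- r.outline_of(picture, name): "pixels" (420x560 bool, what is visible of it) and "point" ([column, row] in pixels, amid what is visible of it).
- r.pinpoint(picture, name): "point" ([column, row] in pixels: a listed point, or the origin of a listed thing).
The state is a dict: "time_s": time; "joints": joint angles; "joint_velocities": joint speeds; "joint_torque": joint torques, N m; "tool_pos": TCP position; "eef_rot": TCP orientation; "ft_force": force on the tool from outside, world axes, zero at the start; "ft_torque": the same for the moment, N m; "finger_gap": finger opening in m.
Only numpy, scipy, OpenCV 4.12 (cv2) and the standard library are available. Lean on these libraries where they do the work, as an engineer would, in place of code of your own. Each camera call takes 0.05 s, during which the arm holds its last target. There are 200 camera calls.

### The job

The knob has come off the toy kennel's swing roof. Turn the wooden knob so that the flat of its bore matches the flat of the metal shaft on the roof, push it on until it snaps fully home, and turn it to swing the roof wide open (about a quarter turn). Then set the wooden toy dog gently on its feet inside the kennel, swing the roof fully shut again, and leave the other toys where they are.

Things in the scene. Friction and masses are not known exactly. Their poses are not given: they have to be found in the camera images.
- knob_mid (a point): centre of the loose pale wooden knob, on its bore's axis, 17 mm above its underside. It stands upright on the table, 34 mm high, 40 mm across two flat parallel sides (local y; flat from x -12 to +12 mm), reaching 22 mm behind and 27 mm ahead of the axis. Local x points to its narrow nose (dark line on top), z up. About 40 g.
- knob: the same knob; origin on the bore's axis at the underside. The upright bore goes right through: a round 24 mm wide with a flat on the nose side, 5.8 mm from the axis. At the back of the bore's foot a 5 mm high lip snaps under the shaft's catch ball.
- roof_shaft (a point): foot of the steel D-shaft on its axis, on the roof's top face, 90 mm above the table; the fitted knob's underside rests here. The shaft stands 26 mm up, 22 mm wide (1 mm clearance in the bore), flat 5 mm from its axis, top 5 mm tapered. Local x points out of the flat: the knob's nose must point that way (within 0.1 rad to go on). z up. It turns with the roof.
- catch: sprung steel ball standing 3 mm out of the shaft's side opposite the flat, its centre 9 mm above the roof. The knob slides on freely to about 10 mm above home, where the ball stops it; a push of about 5 to 10 N makes it snap home, and a firm pull lifts it off again.
- roof (a joint): angle of the swing roof about the shaft's axis, rad: 0 shut, grows as it turns clockwise seen from above, stop at 1.75; starts at 0.1 to 0.3. It stays where it is left (friction 0.04 N m). The roof is a wooden panel 144 x 199 x 8 mm, rigid with the shaft, which stands near one corner. From 1.35 rad on, the bay is clear from above. The fitted knob has about 0.1 rad of play each way. When shut, the shaft's flat faces the kennel's -y.
- kennel_bed (a point): centre of the inner floor of the kennel's bay, 8 mm above the table; x, y along the kennel's walls, z up. Brown wooden kennel fixed to the table, 140 (x) by 195 mm (y), walls 80 mm high; the bay is 124 (x) by 122 mm (y), open upwards; the doorway in its -x wall is too low for the dog. The shaft's axis is at x +47, y +101 mm from here.
- dog_mid (a point): centre of the toy dog's trunk, 47 mm above its feet. Pale wooden dog standing on four legs, local x towards its head, z up: trunk 56 mm long, 26 mm wide (local y), 22 mm high; with head and tail it reaches 54 mm ahead of and 38 mm behind this point, 71 mm high in all. About 60 g.
- dog: the same toy dog; origin between its feet, at their underside
- cat: bystander: white ceramic cat figure, 40 mm wide, 69 mm high; origin under its centre
- pot: bystander: terracotta flower pot, 42 mm wide, 40 mm high; origin under its centre
- bowl: bystander: grey plastic dog bowl, 64 mm wide, 22 mm high; origin under its centre
- chair: bystander: blue plastic garden chair, 36 mm square, 66 mm high; origin on the table under its centre
- trowel: bystander: small aluminium trowel lying flat, 126 mm long, 12 mm high; origin underneath, near its middle
- wheel: bystander: pale wooden toy wheel lying flat, 48 mm wide, 14 mm high, round hole; origin under its centre
Not all that is in view belongs to the job. What is shaped like the dog but black, blue or yellow is not meant.

How it is judged:
By the outcome, as a careful person would: the job done as asked, in the order asked, and still so for the second after the job is handed in, with the robot touching nothing.
It also fails if it takes over 72 s, if anything falls off the work surface, if the arm or the gripper's body presses on something with over 40 N, if the wrist force passes 120 N, or if a joint passes its speed limit or range.

## Working session

There is one attempt and no reset: what is moved stays moved. The work goes in short steps, Python scripts to look and compute and a tool call to move; the robot and the scene stay as the last step left them, time stands still between calls to the robot, and variables do not carry over. Pictures are saved under pics/ and viewed, about 8 in all and at most 12, crops included, and the job is handed in when it is done.

Besides the shell and the picture viewer there is one more tool, called as name(argument=value, ...), one argument or row to a line, values as JSON. apply_moves: Moves the arm, as the interface text tells. Its arguments: {"type":"object","properties":{"moves":{"type":"array"},"claw":{"type":"number"},"force":{"type":"number"}},"required":["moves"]}

```bash
mkdir -p pics; ls
cat > h.py <<'E'
import numpy as np, cv2
from scipy.spatial.transform import Rotation as R
from bench import r
def ray(f,p):
    K=np.array([[f['fx'],0,f['cx']],[0,f['fy'],f['cy']],[0,0,1]])
    u=cv2.undistortPoints(np.array([[p]],float),K,np.array(f['distortion'])).ravel()
    T=np.array(f['T']); return T[:3,3],T[:3,:3]@np.array([u[0],u[1],1.])
def at_z(f,p,z):
    o,d=ray(f,p); return o+d*(z-o[2])/d[2]
def tri(a,p,b,q):
    o1,d1=ray(a,p);o2,d2=ray(b,q);d1/=np.linalg.norm(d1);d2/=np.linalg.norm(d2)
    s=np.linalg.lstsq(np.c_[d1,-d2],o2-o1,rcond=None)[0]
    A=o1+s[0]*d1;B=o2+s[1]*d2; return (A+B)/2,np.linalg.norm(A-B)
def proj(f,X):
    K=np.array([[f['fx'],0,f['cx']],[0,f['fy'],f['cy']],[0,0,1]]);T=np.linalg.inv(np.array(f['T']))
    return cv2.projectPoints(np.array(X,float).reshape(-1,3),cv2.Rodrigues(T[:3,:3])[0],T[:3,3],K,np.array(f['distortion']))[0].reshape(-1,2)
def save(f,n,box=None,s=1):
    im=f['image'][:,:,::-1]
    if box: im=im[box[1]:box[3],box[0]:box[2]]
    cv2.imwrite('pics/'+n,cv2.resize(im,None,fx=s,fy=s,interpolation=cv2.INTER_CUBIC))
def pose():
    s=r.get_state(); q=s['eef_rot']; return np.array(s['tool_pos']),R.from_quat([q[1],q[2],q[3],q[0]]),s
def delta(target,Rt):
    p,Q,_=pose(); return Q.inv().apply(np.array(target)-p).round(4),(Q.inv()*Rt).as_rotvec().round(4)
def down(yaw): # tool z down, tool y axis at world angle yaw
    y=np.array([np.cos(yaw),np.sin(yaw),0]);z=np.array([0,0,-1.]);return R.from_matrix(np.c_[np.cross(y,z),y,z])
E
python3 - <<'E'
from h import *
a=r.grab_frame('scene');b=r.grab_frame('top')
save(a,'s0.png');save(b,'t0.png')
print(np.array(a['T'])[:3,3],np.array(b['T'])[:3,3])
for n in ['knob_mid','knob','roof_shaft','kennel_bed','dog_mid','dog','cat','pot','bowl','chair','trowel','wheel']:
    A=r.pinpoint(a,n);B=r.pinpoint(b,n)
    print(n,[(np.round(x['point']),round(x['score'],2)) for x in A[:4]],[(np.round(x['point']),round(x['score'],2)) for x in B[:4]])
    if A and B: X,e=tri(a,A[0]['point'],b,B[0]['point']);print('   ',X.round(4),round(e,4))
p,Q,s=pose();print(p,Q.as_matrix().round(3),s['time_s'])
E
```

```text
pics
[1.41174824 0.01712037 1.07683117] [ 0.48268339 -0.05935304  1.40129663]
knob_mid [(array([240., 203.]), 0.61), (array([358., 240.]), 0.39)] [(array([314., 244.]), 0.7)]
    [ 0.4697 -0.1609  0.0074] 0.0062
knob [(array([235., 206.]), 0.53)] [(array([258., 269.]), 0.54), (array([312., 247.]), 0.44), (array([267., 135.]), 0.38)]
    [ 0.4196 -0.0945 -0.0333] 0.1814
roof_shaft [(array([400., 241.]), 0.79)] [(array([161., 180.]), 0.79)]
    [0.6286 0.2439 0.0881] 0.0013
kennel_bed [(array([356., 243.]), 0.82)] []
dog_mid [(array([178., 151.]), 0.76), (array([234., 164.]), 0.74), (array([198., 180.]), 0.68), (array([154., 193.]), 0.66)] [(array([435., 280.]), 0.91), (array([329., 283.]), 0.8), (array([365., 259.]), 0.76), (array([365., 208.]), 0.7)]
    [ 0.3823 -0.3942  0.1196] 0.1118
dog [(array([132., 176.]), 0.92), (array([198., 189.]), 0.79), (array([234., 175.]), 0.79), (array([184., 162.]), 0.53)] [(array([434., 272.]), 0.94), (array([363., 259.]), 0.75), (array([402., 244.]), 0.63), (array([389., 301.]), 0.61)]
    [ 0.3975 -0.4812  0.0123] 0.0024
cat [(array([189., 235.]), 0.86)] [(array([316., 245.]), 0.65), (array([362., 208.]), 0.63), (array([111., 268.]), 0.25)]
    [ 0.4831 -0.2422 -0.1137] 0.1461
pot [(array([252., 244.]), 0.76)] [(array([305., 199.]), 0.44)]
    [ 0.5921 -0.125  -0.0121] 0.0181
bowl [(array([444., 199.]), 0.65)] [(array([112., 270.]), 0.98)]
    [ 0.3878  0.3995 -0.0146] 0.0074
chair [(array([284., 305.]), 0.71)] [(array([264., 133.]), 0.73), (array([112., 270.]), 0.17)]
    [ 0.7713 -0.0185 -0.0028] 0.0007
trowel [(array([299., 191.]), 0.51)] [(array([257., 269.]), 0.78)]
    [ 0.398  -0.005  -0.0053] 0.0014
wheel [(array([444., 280.]), 0.82), (array([281., 305.]), 0.16)] [(array([125., 168.]), 0.54)]
    [ 0.6709  0.3623 -0.0024] 0.0012
[ 0.19709701 -0.59312862  0.40474983] [[ 0.949  0.315  0.   ]
 [ 0.315 -0.949 -0.   ]
 [ 0.     0.    -1.   ]] 1.3
```

View pics/s0.png

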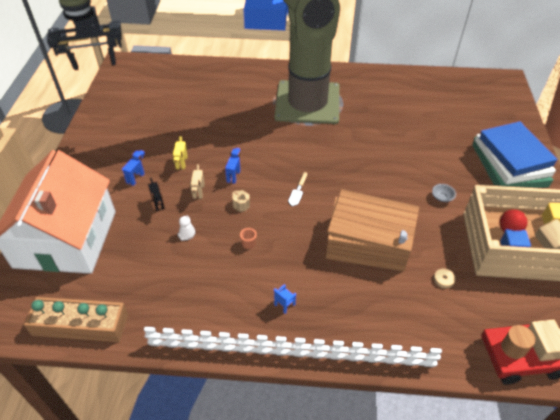

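View pics/t0.png

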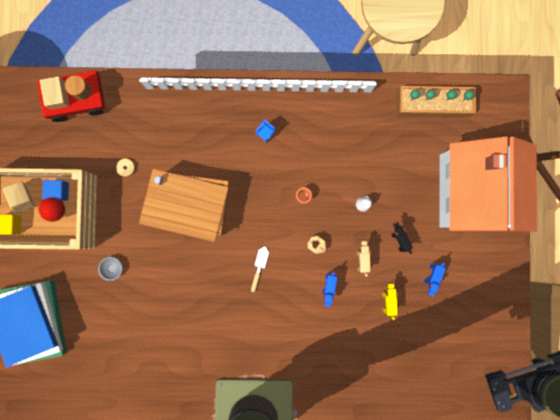

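The pale dog (scene 198,183; top 365,258) is the only uncoloured, non-black one. The others are blue (133,168 / 233,165), yellow (180,154) and black (156,195). The knob is at scene (241,201), top (317,244), and the kennel roof is slightly open. I'll confirm in one enlarged crop and measure the outlines.

Run:
```python
from h import *
a=r.grab_frame('scene');b=r.grab_frame('top')
z=lambda f,x,y,w,h,s:cv2.resize(f['image'][y:y+h,x:x+w,::-1],(w*s,h*s),interpolation=cv2.INTER_CUBIC)
t=np.hstack([z(b,295,225,80,60,5),z(b,130,155,110,100,3)[:300]])
u=np.hstack([z(a,180,160,80,60,5),z(a,320,185,110,100,3)[:300]])
w=min(t.shape[1],u.shape[1]);cv2.imwrite('pics/c1.png',np.vstack([t[:,:w],u[:,:w]]))
for n in ['knob','dog']:
  for f,nm,c in [(a,'scene',dict(knob=(241,201),dog=(198,183))[n]),(b,'top',dict(knob=(317,244),dog=(365,258))[n])]:
    for o in r.outline_of(f,n):
        if np.hypot(*(np.array(o['point'])-c))<15:
            m=o['pixels'];ys,xs=np.nonzero(m);print(n,nm,o['score'],o['point'],xs.min(),xs.max(),ys.min(),ys.max(),at_z(f,o['point'],.034 if n=='knob' else .055).round(4))
o=r.outline_of(b,'roof')
for k in o[:2]:
    m=k['pixels'].astype(np.uint8);c=max(cv2.findContours(m,0,2)[0],key=cv2.contourArea)
    W=np.array([at_z(b,p[0],.09)[:2] for p in c],np.float32);q=cv2.minAreaRect(W);print(k['score'],q,cv2.boxPoints(q).round(4).tolist())
for n,f in [('knob_mid',a),('knob_mid',b),('dog_mid',a),('dog_mid',b),('roof_shaft',a),('roof_shaft',b),('kennel_bed',a),('kennel_bed',b)]:
    Z=dict(knob_mid=.017,dog_mid=.047,roof_shaft=.09,kennel_bed=.008)[n]
    print(n,[(np.round(x['point'],1),round(x['score'],2),at_z(f,x['point'],Z)[:2].round(4)) for x in r.pinpoint(f,n)])
```

```text
knob scene 0.74 [236.9, 200.0] 233 248 190 208 [ 0.4824 -0.168   0.034 ]
knob top 0.44 [316.3, 246.9] 307 325 236 252 [ 0.4606 -0.1627  0.034 ]
dog scene 0.79 [199.1, 182.1] 190 204 168 195 [ 0.4445 -0.2749  0.055 ]
dog top 0.7 [361.9, 254.5] 357 370 240 275 [ 0.4427 -0.2811  0.055 ]
0.88 ((0.5647152066230774, 0.18326039612293243), (0.20189809799194336, 0.1457318216562271), 77.6473159790039) [[0.47189998626708984, 0.10019999742507935], [0.614300012588501, 0.06909999996423721], [0.6575000286102295, 0.2662999927997589], [0.5151000022888184, 0.29750001430511475]]
knob_mid [(array([241.2, 197. ]), 0.6, array([ 0.4553, -0.1607])), (array([443.8, 281.2]), 0.35, array([0.687 , 0.3569]))]
knob_mid [(array([312.6, 245.6]), 0.5, array([ 0.4637, -0.154 ]))]
dog_mid [(array([236.2, 163.4]), 0.75, array([ 0.356, -0.186])), (array([152.9, 191.3]), 0.7, array([ 0.481 , -0.3946])), (array([195.6, 178.8]), 0.68, array([ 0.4253, -0.289 ])), (array([401.5, 240.9]), 0.67, array([0.5964, 0.2584])), (array([357.8, 239. ]), 0.64, array([0.5993, 0.1509])), (array([131.8, 167.4]), 0.63, array([ 0.3957, -0.475 ])), (array([178.9, 149. ]), 0.6, array([ 0.31  , -0.3593]))]
dog_mid [(array([329.2, 285.9]), 0.91, array([ 0.3588, -0.1968])), (array([435.8, 277.8]), 0.84, array([ 0.3838, -0.4777])), (array([390.8, 303.9]), 0.78, array([ 0.3138, -0.3593])), (array([402.6, 240. ]), 0.75, array([ 0.4822, -0.3897])), (array([364.6, 258.2]), 0.62, array([ 0.4328, -0.2896]))]
roof_shaft [(array([398.6, 241.7]), 0.68, array([0.6335, 0.2413]))]
roof_shaft [(array([160.2, 181.3]), 0.7, array([0.6242, 0.244 ]))]
kennel_bed [(array([359.2, 239. ]), 0.76, array([0.5682, 0.1596]))]
kennel_bed [(array([318. , 245.9]), 0.61, array([ 0.463 , -0.1693]))]
```

View pics/c1.png

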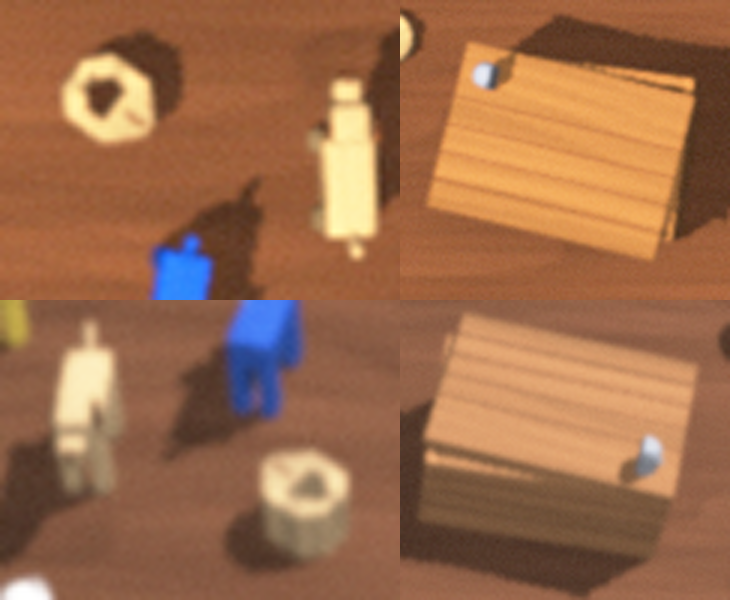

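Run:
```python
from h import *
b=r.grab_frame('top');a=r.grab_frame('scene')
def mask(f,box):
    im=cv2.cvtColor(f['image'],cv2.COLOR_RGB2HSV);m=np.zeros(im.shape[:2],np.uint8)
    x0,y0,x1,y1=box;s=im[y0:y1,x0:x1];mm=((s[...,2]>150)&(s[...,0]>12)&(s[...,0]<35)).astype(np.uint8);m[y0:y1,x0:x1]=mm;return m
for n,box,z in [('knob',(303,230,330,258),.034),('dog',(352,236,377,280),.058)]:
    m=mask(b,box);c=max(cv2.findContours(m,0,1)[0],key=cv2.contourArea)
    W=np.array([at_z(b,p[0],z)[:2] for p in c]);h=cv2.convexHull(W.astype(np.float32))[:,0]
    mid=cv2.minAreaRect(W.astype(np.float32));print(n,len(c),mid)
    if n=='knob':
        for t in range(-170,-80,8):
            d=np.array([np.cos(np.radians(t)),np.sin(np.radians(t))]);e=np.array([-d[1],d[0]])
            X=h@d;Y=h@e;print(t,(np.ptp(X)*1e3).round(1),(np.ptp(Y)*1e3).round(1),((X.max()-.027)*d+(Y.max()+Y.min())/2*e).round(4),((X.min()+.022)*d+(Y.max()+Y.min())/2*e).round(4))
# dark line / tail / head pixel to world
f=lambda x,y,z:at_z(b,(295+x/5,225+y/5),z)[:2].round(4)
print('line',f(127,110,.034),f(143,124,.034),'hole',f(106,100,.034));print('tail',f(357,250,.055),'head',f(346,85,.071),'trunk',f(348,190,.058))
g=lambda x,y,z:at_z(b,(130+(x-400)/3,155+y/3),z)[:2].round(4)
k=g(693,80,.08)-g(580,65,.08);print('kennel y yaw',np.degrees(np.arctan2(-k[1],-k[0])))
k=g(695,97,.09)-g(470,43,.09);print('roof y yaw',np.degrees(np.arctan2(-k[1],-k[0])),'corners',g(470,43,.09),g(695,97,.09),g(655,260,.09),g(429,205,.09),'shaft top',g(487,76,.116))
```

```text
knob 54 ((0.4670531749725342, -0.1631426066160202), (0.04528447613120079, 0.05066970735788345), 0.7793861031532288)
-170 48.5 50.0 [ 0.4699 -0.1611] [ 0.4694 -0.1612]
-162 50.9 50.6 [ 0.4684 -0.161 ] [ 0.4703 -0.1604]
-154 53.3 50.3 [ 0.4667 -0.1614] [ 0.4705 -0.1595]
-146 54.6 49.7 [ 0.4657 -0.1623] [ 0.4703 -0.1592]
-138 54.8 48.2 [ 0.4654 -0.1631] [ 0.4698 -0.1592]
-130 54.9 46.1 [ 0.4655 -0.1637] [ 0.4692 -0.1592]
-122 54.7 44.6 [ 0.4654 -0.1638] [ 0.4685 -0.1589]
-114 54.9 45.6 [ 0.4661 -0.1639] [ 0.4685 -0.1585]
-106 54.6 46.5 [ 0.4665 -0.1637] [ 0.468  -0.1583]
-98 53.3 46.4 [ 0.4669 -0.163 ] [ 0.4675 -0.1587]
-90 50.9 45.4 [ 0.467  -0.1616] [ 0.467  -0.1597]
-82 49.9 47.9 [ 0.4669 -0.1598] [ 0.4668 -0.1588]
dog 88 ((0.433779776096344, -0.2835020422935486), (0.09407062828540802, 0.036665353924036026), 0.43547797203063965)
line [ 0.4605 -0.1736] [ 0.4532 -0.1823] hole [ 0.4657 -0.1624]
tail [ 0.3892 -0.2932] head [ 0.4756 -0.2842] trunk [ 0.4207 -0.2878]
kennel y yaw 83.22205126580099
roof y yaw 77.282926442082 corners [0.6548 0.2623] [0.6112 0.0691] [0.4714 0.1007] [0.5156 0.2939] shaft top [0.6238 0.2411]
```

Run:
```python
from h import *
print(delta([.467,-.161,.26],down(np.radians(-33))))
```

```text
(array([ 0.3924, -0.325 ,  0.1447]), array([ 1.00e-04, -0.00e+00, -6.74e-01]))
```

apply_moves(
  moves=[
    {"dx": 0.392,"dy": -0.325,"dz": 0.145,"rz": -0.674},
    {"dx": 0.392,"dy": -0.325,"dz": 0.145,"rz": -0.674},
    {"dx": 0.392,"dy": -0.325,"dz": 0.145,"rz": -0.674},
    {"dx": 0.392,"dy": -0.325,"dz": 0.145,"rz": -0.674},
    {"dx": 0.392,"dy": -0.325,"dz": 0.145,"rz": -0.674},
    {"dx": 0.392,"dy": -0.325,"dz": 0.145,"rz": -0.674},
    {"dx": 0.392,"dy": -0.325,"dz": 0.145,"rz": -0.674},
    {"dx": 0.392,"dy": -0.325,"dz": 0.145,"rz": -0.674},
    {"dx": 0.392,"dy": -0.325,"dz": 0.145,"rz": -0.674},
    {"dx": 0.392,"dy": -0.325,"dz": 0.145,"rz": -0.674},
    {"dx": 0.392,"dy": -0.325,"dz": 0.145,"rz": -0.674},
    {"dx": 0.392,"dy": -0.325,"dz": 0.145,"rz": -0.674},
  ],
  claw=0.6,
)

```text
$.moves[0]: bad value
```

apply_moves(
  moves=[
    {"dx": 0.392,"dy": -0.325,"dz": 0.145,"rx": 0,"ry": 0,"rz": -0.674},
    {"dx": 0.392,"dy": -0.325,"dz": 0.145,"rx": 0,"ry": 0,"rz": -0.674},
    {"dx": 0.392,"dy": -0.325,"dz": 0.145,"rx": 0,"ry": 0,"rz": -0.674},
    {"dx": 0.392,"dy": -0.325,"dz": 0.145,"rx": 0,"ry": 0,"rz": -0.674},
    {"dx": 0.392,"dy": -0.325,"dz": 0.145,"rx": 0,"ry": 0,"rz": -0.674},
    {"dx": 0.392,"dy": -0.325,"dz": 0.145,"rx": 0,"ry": 0,"rz": -0.674},
    {"dx": 0.392,"dy": -0.325,"dz": 0.145,"rx": 0,"ry": 0,"rz": -0.674},
    {"dx": 0.392,"dy": -0.325,"dz": 0.145,"rx": 0,"ry": 0,"rz": -0.674},
    {"dx": 0.392,"dy": -0.325,"dz": 0.145,"rx": 0,"ry": 0,"rz": -0.674},
    {"dx": 0.392,"dy": -0.325,"dz": 0.145,"rx": 0,"ry": 0,"rz": -0.674},
    {"dx": 0.392,"dy": -0.325,"dz": 0.145,"rx": 0,"ry": 0,"rz": -0.674},
    {"dx": 0.392,"dy": -0.325,"dz": 0.145,"rx": 0,"ry": 0,"rz": -0.674},
  ],
  claw=0.6,
)

```text
time_s: 3.35
tool_pos: [0.4695, -0.1561, 0.2589]
eef_rot: [-0.001, 0.877, 0.481, 0.002]
ft_force: [-1.5, 0.2, -0.2]
finger_gap: 0.0706
```

Run:
```python
from h import *
print(delta([.467,-.161,.171],down(np.radians(-33))))
```

```text
(array([-0.0058,  0.0006,  0.0879]), array([ 0.0002, -0.004 ,  0.009 ]))
```

apply_moves(
  moves=[
    {"dx": -0.006,"dy": 0.0006,"dz": 0.02,"rx": 0,"ry": -0.004,"rz": 0.009},
    {"dx": -0.006,"dy": 0.0006,"dz": 0.05,"rx": 0,"ry": -0.004,"rz": 0.009},
    {"dx": -0.006,"dy": 0.0006,"dz": 0.075,"rx": 0,"ry": -0.004,"rz": 0.009},
    {"dx": -0.006,"dy": 0.0006,"dz": 0.087,"rx": 0,"ry": -0.004,"rz": 0.009},
    {"dx": -0.006,"dy": 0.0006,"dz": 0.087,"rx": 0,"ry": -0.004,"rz": 0.009},
  ],
)

```text
time_s: 3.85
tool_pos: [0.4664, -0.1617, 0.1709]
eef_rot: [-0.0, 0.879, 0.477, -0.001]
ft_force: [-0.2, 0.3, 0.9]
finger_gap: 0.07
```

apply_moves(
  moves=[
    {"dx": 0,"dy": 0,"dz": 0,"rx": 0,"ry": 0,"rz": 0},
    {"dx": 0,"dy": 0,"dz": 0,"rx": 0,"ry": 0,"rz": 0},
    {"dx": 0,"dy": 0,"dz": 0,"rx": 0,"ry": 0,"rz": 0},
    {"dx": 0,"dy": 0,"dz": 0,"rx": 0,"ry": 0,"rz": 0},
    {"dx": 0,"dy": 0,"dz": 0,"rx": 0,"ry": 0,"rz": 0},
    {"dx": 0,"dy": 0,"dz": 0,"rx": 0,"ry": 0,"rz": 0},
    {"dx": 0,"dy": 0,"dz": 0,"rx": 0,"ry": 0,"rz": 0},
    {"dx": 0,"dy": 0,"dz": 0,"rx": 0,"ry": 0,"rz": 0},
  ],
  claw=-1,
  force=20,
)

```text
time_s: 4.65
tool_pos: [0.4667, -0.1618, 0.1716]
eef_rot: [0.0, 0.879, 0.477, -0.001]
ft_force: [-0.0, -0.4, 5.9]
finger_gap: 0.0401
```

Run:
```python
from h import *
print(delta([.627,.243,.345],down(np.radians(-12.5))),delta([.467,-.161,.30],down(np.radians(-33))))
print(r.get_state()['joints'])
```

```text
(array([ 0.4266, -0.0864, -0.1738]), array([-0.0006,  0.0009, -0.3585])) (array([ 0.0007, -0.0002, -0.1284]), array([-0.0004,  0.001 , -0.0007]))
[ 0.26821449  0.94812468 -0.04620232  2.09278697  0.36029538  0.10885574
 -0.69380984]
```

apply_moves(
  moves=[
    {"dx": 0,"dy": 0,"dz": -0.03,"rx": 0,"ry": 0,"rz": 0},
    {"dx": 0,"dy": 0,"dz": -0.07,"rx": 0,"ry": 0,"rz": 0},
    {"dx": 0.02,"dy": -0.004,"dz": -0.12,"rx": 0,"ry": 0,"rz": -0.1},
    {"dx": 0.06,"dy": -0.012,"dz": -0.16,"rx": 0,"ry": 0,"rz": -0.2},
    {"dx": 0.427,"dy": -0.086,"dz": -0.174,"rx": 0,"ry": 0,"rz": -0.358},
    {"dx": 0.427,"dy": -0.086,"dz": -0.174,"rx": 0,"ry": 0,"rz": -0.358},
    {"dx": 0.427,"dy": -0.086,"dz": -0.174,"rx": 0,"ry": 0,"rz": -0.358},
    {"dx": 0.427,"dy": -0.086,"dz": -0.174,"rx": 0,"ry": 0,"rz": -0.358},
    {"dx": 0.427,"dy": -0.086,"dz": -0.174,"rx": 0,"ry": 0,"rz": -0.358},
    {"dx": 0.427,"dy": -0.086,"dz": -0.174,"rx": 0,"ry": 0,"rz": -0.358},
    {"dx": 0.427,"dy": -0.086,"dz": -0.174,"rx": 0,"ry": 0,"rz": -0.358},
    {"dx": 0.427,"dy": -0.086,"dz": -0.174,"rx": 0,"ry": 0,"rz": -0.358},
  ],
)

```text
time_s: 5.85
tool_pos: [0.6274, 0.2476, 0.3454]
eef_rot: [-0.001, 0.779, 0.627, 0.0]
ft_force: [0.0, -0.3, -0.2]
finger_gap: 0.0402
```

apply_moves(
  moves=[
    {"dx": 0.035,"dy": -0.005,"dz": 0,"rx": 0,"ry": 0,"rz": 0},
    {"dx": 0.035,"dy": -0.005,"dz": 0,"rx": 0,"ry": 0,"rz": 0},
  ],
)

```text
time_s: 6.05
tool_pos: [0.628, 0.2905, 0.3453]
eef_rot: [-0.004, 0.776, 0.63, 0.002]
ft_force: [-0.7, -0.3, -0.3]
finger_gap: 0.0403
```

Run:
```python
from h import *
a=r.grab_frame('scene')
save(a,'s2.png',(360,150,480,270),5)
p,Q,_=pose();print(p,np.degrees(np.arctan2(*Q.as_matrix()[:2,1][::-1])))
print('tcp-axis at underside',proj(a,[p+[0,0,-.1716],p+[0,0,-.1376]]),'shaft pred',proj(a,[[.627,.243,.09],[.627,.243,.116]]))
for n in ['knob','knob_mid','roof_shaft']:print(n,[(x['point'],x['score']) for x in r.pinpoint(a,n)[:3]])
```

```text
[0.62855205 0.28681261 0.34507203] -12.006355096038982
tcp-axis at underside [[425.35097563 218.63516745]
 [428.63431163 208.69268871]] shaft pred [[399.11558574 239.59270948]
 [401.05362591 232.77536389]]
knob []
knob_mid []
roof_shaft [([399.6, 241.1], 0.98)]
```

View pics/s2.png

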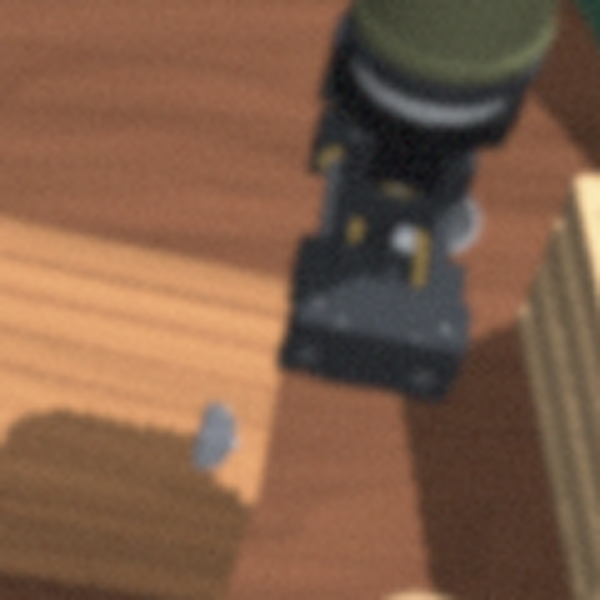

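```bash
cat >> h.py <<'E'
def show(x,y,z,yaw=-12.5):
    p,Q,s=pose();d,v=delta([x,y,z],down(np.radians(yaw)));print('d',d,'rot',v,'| tip under',(p[2]-.1716).round(4),'F',np.round(s['ft_force'],1),'T',np.round(s['ft_torque'],2),'gap',s['finger_gap'],'t',s['time_s'],p.round(4))
E
python3 -c "
from h import *
show(.627,.243,.293)"
```

```text
d [-0.0379  0.0052  0.0522] rot [-0.0012  0.0005  0.0016] | tip under 0.1736 F [-0.3 -0.6 -0.1] T [-0.08 -0.09  0.03] gap 0.04043442672893265 t 6.25 [0.6301 0.2811 0.3452]
```

apply_moves(
  moves=[
    {"dx": -0.038,"dy": 0.005,"dz": 0.01,"rx": -0.001,"ry": 0,"rz": 0.002},
    {"dx": -0.038,"dy": 0.005,"dz": 0.03,"rx": -0.001,"ry": 0,"rz": 0.002},
    {"dx": -0.038,"dy": 0.005,"dz": 0.052,"rx": -0.001,"ry": 0,"rz": 0.002},
    {"dx": -0.038,"dy": 0.005,"dz": 0.052,"rx": -0.001,"ry": 0,"rz": 0.002},
    {"dx": -0.038,"dy": 0.005,"dz": 0.052,"rx": -0.001,"ry": 0,"rz": 0.002},
  ],
  force=35,
)

```text
time_s: 6.75
tool_pos: [0.627, 0.2417, 0.2934]
eef_rot: [0.0, 0.78, 0.625, -0.001]
ft_force: [-0.4, -0.7, 0.2]
finger_gap: 0.0398
```

```bash
python3 -c "
from h import *
show(.627,.243,.278)"
```

```text
d [ 0.0013 -0.0003  0.0154] rot [-0.0005  0.0014 -0.0019] | tip under 0.1218 F [-0.4 -0.7  0.2] T [-0.07 -0.14 -0.01] gap 0.03976648272684475 t 6.75 [0.627  0.2417 0.2934]
```

apply_moves(
  moves=[
    {"dx": 0.001,"dy": 0,"dz": 0.004,"rx": 0,"ry": 0,"rz": -0.002},
    {"dx": 0.001,"dy": 0,"dz": 0.008,"rx": 0,"ry": 0,"rz": -0.002},
    {"dx": 0.001,"dy": 0,"dz": 0.01,"rx": 0,"ry": 0,"rz": -0.002},
  ],
)

```text
time_s: 7.05
tool_pos: [0.6273, 0.2427, 0.2836]
eef_rot: [0.0, 0.78, 0.626, -0.0]
ft_force: [0.2, 0.4, -0.1]
finger_gap: 0.0398
```

```bash
python3 -c "
from h import *
show(.627,.243,.278)"
```

```text
d [ 0.0002 -0.0003  0.0056] rot [0.     0.0012 0.0001] | tip under 0.112 F [ 0.2  0.4 -0.1] T [ 0.04 -0.07 -0.02] gap 0.03983899813402148 t 7.05 [0.6273 0.2427 0.2836]
```

apply_moves(
  moves=[
    {"dx": 0,"dy": 0,"dz": 0.003,"rx": 0,"ry": 0,"rz": 0},
    {"dx": 0,"dy": 0,"dz": 0.006,"rx": 0,"ry": 0,"rz": 0},
    {"dx": 0,"dy": 0,"dz": 0.006,"rx": 0,"ry": 0,"rz": 0},
  ],
)

```text
time_s: 7.35
tool_pos: [0.6273, 0.2432, 0.2773]
eef_rot: [0.0, 0.78, 0.626, -0.0]
ft_force: [0.4, 0.9, -1.2]
finger_gap: 0.04
```

apply_moves(
  moves=[
    {"dx": 0,"dy": 0,"dz": 0.003,"rx": 0,"ry": 0,"rz": 0},
    {"dx": 0,"dy": 0,"dz": 0.006,"rx": 0,"ry": 0,"rz": 0},
    {"dx": 0,"dy": 0,"dz": 0.008,"rx": 0,"ry": 0,"rz": 0},
    {"dx": 0,"dy": 0,"dz": 0.008,"rx": 0,"ry": 0,"rz": 0},
  ],
)

```text
time_s: 7.75
tool_pos: [0.6274, 0.2441, 0.2697]
eef_rot: [-0.0, 0.78, 0.626, 0.001]
ft_force: [0.7, 2.2, 2.3]
finger_gap: 0.04
```

apply_moves(
  moves=[
    {"dx": 0,"dy": 0,"dz": 0.003,"rx": 0,"ry": 0,"rz": 0},
    {"dx": 0,"dy": 0,"dz": 0.006,"rx": 0,"ry": 0,"rz": 0},
    {"dx": 0,"dy": 0,"dz": 0.008,"rx": 0,"ry": 0,"rz": 0},
    {"dx": 0,"dy": 0,"dz": 0.009,"rx": 0,"ry": 0,"rz": 0},
    {"dx": 0,"dy": 0,"dz": 0.009,"rx": 0,"ry": 0,"rz": 0},
  ],
)

```text
time_s: 8.25
tool_pos: [0.6272, 0.2435, 0.2616]
eef_rot: [0.0, 0.78, 0.626, 0.0]
ft_force: [-3.9, -1.7, 10.5]
finger_gap: 0.0401
```

apply_moves(
  moves=[
    {"dx": 0,"dy": 0,"dz": 0.0015,"rx": 0,"ry": 0,"rz": 0},
    {"dx": 0,"dy": 0,"dz": 0.003,"rx": 0,"ry": 0,"rz": 0},
    {"dx": 0,"dy": 0,"dz": 0.003,"rx": 0,"ry": 0,"rz": 0},
  ],
)

```text
time_s: 8.55
tool_pos: [0.6271, 0.2435, 0.2615]
eef_rot: [0.0, 0.78, 0.626, 0.0]
ft_force: [-6.8, -1.7, 20.8]
finger_gap: 0.0397
```

apply_moves(
  moves=[
    {"dx": 0,"dy": 0,"dz": 0,"rx": 0,"ry": 0,"rz": 0.13},
    {"dx": 0,"dy": 0,"dz": 0,"rx": 0,"ry": 0,"rz": 0.26},
    {"dx": 0,"dy": 0,"dz": 0,"rx": 0,"ry": 0,"rz": 0.39},
    {"dx": 0,"dy": 0,"dz": 0,"rx": 0,"ry": 0,"rz": 0.52},
    {"dx": 0,"dy": 0,"dz": 0,"rx": 0,"ry": 0,"rz": 0.65},
    {"dx": 0,"dy": 0,"dz": 0,"rx": 0,"ry": 0,"rz": 0.78},
    {"dx": 0,"dy": 0,"dz": 0,"rx": 0,"ry": 0,"rz": 0.91},
    {"dx": 0,"dy": 0,"dz": 0,"rx": 0,"ry": 0,"rz": 1.04},
    {"dx": 0,"dy": 0,"dz": 0,"rx": 0,"ry": 0,"rz": 1.17},
    {"dx": 0,"dy": 0,"dz": 0,"rx": 0,"ry": 0,"rz": 1.3},
    {"dx": 0,"dy": 0,"dz": 0,"rx": 0,"ry": 0,"rz": 1.43},
    {"dx": 0,"dy": 0,"dz": 0,"rx": 0,"ry": 0,"rz": 1.55},
  ],
)

```text
time_s: 9.75
tool_pos: [0.6257, 0.2448, 0.2617]
eef_rot: [-0.0, 0.995, -0.1, -0.001]
ft_force: [-4.9, 2.3, 6.3]
finger_gap: 0.0397
```

Run:
```python
from h import *
p,Q,s=pose();print(p,np.degrees(np.arctan2(*Q.as_matrix()[:2,1][::-1])),s['ft_force'],s['ft_torque'],s['joints'])
a=r.grab_frame('scene');b=r.grab_frame('top')
z=lambda f,x,y,w,h,s:cv2.resize(f['image'][y:y+h,x:x+w,::-1],(w*s,h*s),interpolation=cv2.INTER_CUBIC)
cv2.imwrite('pics/c3.png',np.hstack([z(b,100,130,160,150,3)[:,:390],z(a,310,150,130,150,3)]))
```

```text
[0.62574602 0.24475586 0.26167227] -101.52128482832829 [-4.86447435  2.25440501  6.29684655] [0.43035364 0.96098721 0.00210668] [-0.52500332  0.93328815  0.16484681  1.52689538 -0.20919353  0.70080334
 -2.03705973]
```

View pics/c3.png

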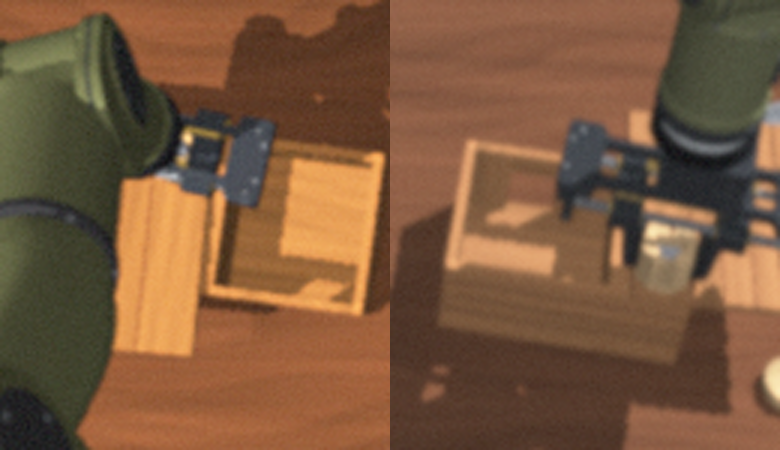

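apply_moves(
  moves=[
    {"dx": 0,"dy": 0,"dz": 0,"rx": 0,"ry": 0,"rz": 0},
    {"dx": 0,"dy": 0,"dz": 0,"rx": 0,"ry": 0,"rz": 0},
    {"dx": 0,"dy": 0,"dz": 0,"rx": 0,"ry": 0,"rz": 0},
    {"dx": 0,"dy": 0,"dz": 0,"rx": 0,"ry": 0,"rz": 0},
    {"dx": 0,"dy": 0,"dz": -0.02,"rx": 0,"ry": 0,"rz": 0},
    {"dx": 0,"dy": 0,"dz": -0.06,"rx": 0,"ry": 0,"rz": 0},
    {"dx": 0,"dy": 0,"dz": -0.1,"rx": 0,"ry": 0,"rz": 0},
    {"dx": 0,"dy": 0,"dz": -0.11,"rx": 0,"ry": 0,"rz": 0},
  ],
  claw=0.4,
)

```text
time_s: 10.65
tool_pos: [0.6277, 0.2446, 0.3765]
eef_rot: [-0.002, 0.995, -0.1, 0.003]
ft_force: [0.9, 0.4, 0.1]
finger_gap: 0.0617
```

```bash
python3 -c "
from h import *
show(.427,-.287,.30,-85.5)"
```

```text
d [-0.0918  0.5612  0.0736] rot [-0.0036 -0.0058 -0.278 ] | tip under 0.2049 F [0.9 0.4 0.1] T [ 0.07 -0.09  0.02] gap 0.061741855788614464 t 10.65 [0.6277 0.2446 0.3765]
```

apply_moves(
  moves=[
    {"dx": -0.092,"dy": 0.561,"dz": 0.074,"rx": -0.004,"ry": -0.006,"rz": -0.278},
    {"dx": -0.092,"dy": 0.561,"dz": 0.074,"rx": -0.004,"ry": -0.006,"rz": -0.278},
    {"dx": -0.092,"dy": 0.561,"dz": 0.074,"rx": -0.004,"ry": -0.006,"rz": -0.278},
    {"dx": -0.092,"dy": 0.561,"dz": 0.074,"rx": -0.004,"ry": -0.006,"rz": -0.278},
    {"dx": -0.092,"dy": 0.561,"dz": 0.074,"rx": -0.004,"ry": -0.006,"rz": -0.278},
    {"dx": -0.092,"dy": 0.561,"dz": 0.074,"rx": -0.004,"ry": -0.006,"rz": -0.278},
    {"dx": -0.092,"dy": 0.561,"dz": 0.074,"rx": -0.004,"ry": -0.006,"rz": -0.278},
    {"dx": -0.092,"dy": 0.561,"dz": 0.074,"rx": -0.004,"ry": -0.006,"rz": -0.278},
    {"dx": -0.092,"dy": 0.561,"dz": 0.074,"rx": -0.004,"ry": -0.006,"rz": -0.278},
    {"dx": -0.092,"dy": 0.561,"dz": 0.074,"rx": -0.004,"ry": -0.006,"rz": -0.278},
    {"dx": -0.092,"dy": 0.561,"dz": 0.074,"rx": -0.004,"ry": -0.006,"rz": -0.278},
    {"dx": -0.092,"dy": 0.561,"dz": 0.074,"rx": -0.004,"ry": -0.006,"rz": -0.278},
  ],
)

```text
time_s: 11.85
tool_pos: [0.4237, -0.2917, 0.2987]
eef_rot: [0.001, 0.999, 0.036, -0.001]
ft_force: [0.1, -0.1, 0.5]
finger_gap: 0.0618
```

Run:
```python
from h import *
show(.427,-.287,.197,-85.5)
b=r.grab_frame('top');a=r.grab_frame('scene')
z=lambda f,x,y,w,h,s:cv2.resize(f['image'][y:y+h,x:x+w,::-1],(w*s,h*s),interpolation=cv2.INTER_CUBIC)
cv2.imwrite('pics/c4.png',np.hstack([z(b,130,150,110,140,4)[:,:400],z(a,150,110,100,140,4)]))
for f in (a,b): print([(np.round(x['point'],1),round(x['score'],2),at_z(f,x['point'],.008)[:2].round(4)) for x in r.pinpoint(f,'kennel_bed')[:2]],[(np.round(x['point'],1),round(x['score'],2),at_z(f,x['point'],.107)[:2].round(4)) for x in r.pinpoint(f,'knob_mid')[:2]],[(np.round(x['point'],1),round(x['score'],2),at_z(f,x['point'],.047)[:2].round(4)) for x in r.pinpoint(f,'dog_mid')[:7]])
```

```text
d [ 0.0039 -0.0047  0.1017] rot [ 0.0023  0.003  -0.0073] | tip under 0.1271 F [ 0.1 -0.1  0.5] T [ 0.03 -0.04  0.  ] gap 0.06184586016981914 t 11.85 [ 0.4237 -0.2917  0.2987]
[(array([357.3, 239.9]), 0.57, array([0.5715, 0.1546])), (array([395.9, 237.9]), 0.53, array([0.5569, 0.2539]))] [(array([402.5, 235.9]), 0.62, array([0.6288, 0.2478]))] [(array([133.3, 166.2]), 0.95, array([ 0.3907, -0.4721])), (array([234.1, 163.2]), 0.84, array([ 0.3556, -0.192 ])), (array([153.6, 190.2]), 0.66, array([ 0.4768, -0.3937])), (array([195.6, 179.6]), 0.58, array([ 0.4283, -0.2885]))]
[(array([203.8, 206.8]), 0.8, array([0.5651, 0.1429]))] [(array([159. , 179.9]), 0.77, array([0.6259, 0.2432]))] [(array([330.3, 284.2]), 0.81, array([ 0.3633, -0.1997])), (array([402.4, 240.1]), 0.75, array([ 0.4819, -0.3892])), (array([367.5, 260.6]), 0.52, array([ 0.4266, -0.2973]))]
```

View pics/c4.png

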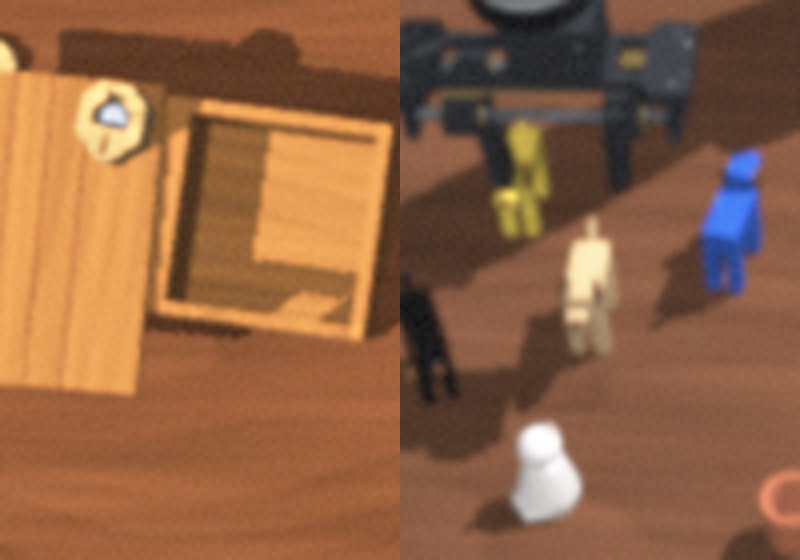

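apply_moves(
  moves=[
    {"dx": 0.004,"dy": -0.004,"dz": 0.02,"rx": 0.002,"ry": 0.003,"rz": -0.007},
    {"dx": 0.004,"dy": -0.004,"dz": 0.05,"rx": 0.002,"ry": 0.003,"rz": -0.007},
    {"dx": 0.004,"dy": -0.004,"dz": 0.08,"rx": 0.002,"ry": 0.003,"rz": -0.007},
    {"dx": 0.004,"dy": -0.004,"dz": 0.1,"rx": 0.002,"ry": 0.003,"rz": -0.007},
    {"dx": 0.004,"dy": -0.004,"dz": 0.102,"rx": 0.002,"ry": 0.003,"rz": -0.007},
    {"dx": 0.004,"dy": -0.004,"dz": 0.102,"rx": 0.002,"ry": 0.003,"rz": -0.007},
  ],
)

```text
time_s: 12.85
tool_pos: [0.4319, -0.2799, 0.1977]
eef_rot: [-0.002, 0.999, 0.045, 0.001]
ft_force: [-0.3, 0.6, 0.4]
finger_gap: 0.0617
```

apply_moves(
  moves=[
    {"dx": 0,"dy": 0,"dz": 0,"rx": 0,"ry": 0,"rz": 0},
    {"dx": 0,"dy": 0,"dz": 0,"rx": 0,"ry": 0,"rz": 0},
    {"dx": 0,"dy": 0,"dz": 0,"rx": 0,"ry": 0,"rz": 0},
    {"dx": 0,"dy": 0,"dz": 0,"rx": 0,"ry": 0,"rz": 0},
    {"dx": 0,"dy": 0,"dz": 0,"rx": 0,"ry": 0,"rz": 0},
    {"dx": 0,"dy": 0,"dz": 0,"rx": 0,"ry": 0,"rz": 0},
    {"dx": 0,"dy": 0,"dz": 0,"rx": 0,"ry": 0,"rz": 0},
    {"dx": 0,"dy": 0,"dz": 0,"rx": 0,"ry": 0,"rz": 0},
    {"dx": 0,"dy": 0,"dz": 0,"rx": 0,"ry": 0,"rz": 0},
  ],
  claw=-1,
  force=12,
)

```text
time_s: 13.75
tool_pos: [0.4319, -0.2801, 0.1977]
eef_rot: [-0.001, 0.999, 0.045, 0.001]
ft_force: [-0.9, -0.7, 1.8]
finger_gap: 0.0272
```

```bash
python3 -c "
from h import *
show(.5675,.141,.345,-7)"
```

```text
d [ 0.1735 -0.4075 -0.1456] rot [-3.0000e-04 -4.5000e-03 -1.3583e+00] | tip under 0.0261 F [-0.9 -0.7  1.8] T [-0.11  0.03  0.02] gap 0.027200769807257493 t 13.75 [ 0.4319 -0.2801  0.1977]
```

apply_moves(
  moves=[
    {"dx": 0,"dy": 0,"dz": -0.02,"rx": 0,"ry": 0,"rz": 0},
    {"dx": 0,"dy": 0,"dz": -0.06,"rx": 0,"ry": 0,"rz": 0},
    {"dx": 0,"dy": 0,"dz": -0.1,"rx": 0,"ry": 0,"rz": 0},
    {"dx": 0.01,"dy": -0.02,"dz": -0.145,"rx": 0,"ry": 0,"rz": -0.13},
    {"dx": 0.03,"dy": -0.065,"dz": -0.146,"rx": 0,"ry": 0,"rz": -0.27},
    {"dx": 0.049,"dy": -0.11,"dz": -0.146,"rx": 0,"ry": 0,"rz": -0.41},
    {"dx": 0.068,"dy": -0.155,"dz": -0.146,"rx": 0,"ry": 0,"rz": -0.55},
    {"dx": 0.087,"dy": -0.2,"dz": -0.146,"rx": 0,"ry": 0,"rz": -0.69},
    {"dx": 0.106,"dy": -0.245,"dz": -0.146,"rx": 0,"ry": 0,"rz": -0.83},
    {"dx": 0.125,"dy": -0.29,"dz": -0.146,"rx": 0,"ry": 0,"rz": -0.97},
    {"dx": 0.144,"dy": -0.335,"dz": -0.146,"rx": 0,"ry": 0,"rz": -1.11},
    {"dx": 0.163,"dy": -0.38,"dz": -0.146,"rx": 0,"ry": 0,"rz": -1.25},
  ],
)

```text
time_s: 14.95
tool_pos: [0.5595, 0.1146, 0.3451]
eef_rot: [-0.0, 0.782, 0.623, 0.002]
ft_force: [1.0, -0.8, -0.6]
finger_gap: 0.0273
```

```bash
python3 -c "
from h import *
show(.568,.146,.33,-7)"
```

```text
d [0.0324 0.0012 0.0152] rot [ 0.0016 -0.003  -0.1022] | tip under 0.1735 F [ 1.  -0.8 -0.6] T [-0.04 -0.13 -0.03] gap 0.027263784714343087 t 14.95 [0.5595 0.1146 0.3451]
```

apply_moves(
  moves=[
    {"dx": 0.032,"dy": 0.001,"dz": 0.015,"rx": 0.001,"ry": -0.003,"rz": -0.102},
    {"dx": 0.032,"dy": 0.001,"dz": 0.015,"rx": 0.001,"ry": -0.003,"rz": -0.102},
    {"dx": 0.032,"dy": 0.001,"dz": 0.015,"rx": 0.001,"ry": -0.003,"rz": -0.102},
    {"dx": 0.032,"dy": 0.001,"dz": 0.015,"rx": 0.001,"ry": -0.003,"rz": -0.102},
  ],
)

```text
time_s: 15.35
tool_pos: [0.5675, 0.1439, 0.3301]
eef_rot: [0.001, 0.75, 0.662, -0.001]
ft_force: [0.6, -0.1, -0.2]
finger_gap: 0.0271
```

Run:
```python
from h import *
show(.568,.146,.21,-7)
b=r.grab_frame('top');a=r.grab_frame('scene')
z=lambda f,x,y,w,h,s:cv2.resize(f['image'][y:y+h,x:x+w,::-1],(w*s,h*s),interpolation=cv2.INTER_CUBIC)
cv2.imwrite('pics/c5.png',np.hstack([z(b,140,140,100,110,4),z(a,310,170,100,110,4)]))
show(.568,.146,.21,-7)
```

```text
d [0.0024 0.0002 0.1201] rot [-0.      0.0022 -0.0029] | tip under 0.1585 F [ 0.6 -0.1 -0.2] T [ 0.   -0.05 -0.04] gap 0.027120074157779547 t 15.35 [0.5675 0.1439 0.3301]
d [ 2.400e-03 -1.000e-04  1.204e-01] rot [ 0.0008  0.0015 -0.0032] | tip under 0.1588 F [-0.7 -1.1 -1.1] T [-0.05 -0.09 -0.02] gap 0.027140232661061164 t 15.45 [0.5677 0.1438 0.3304]
```

View pics/c5.png

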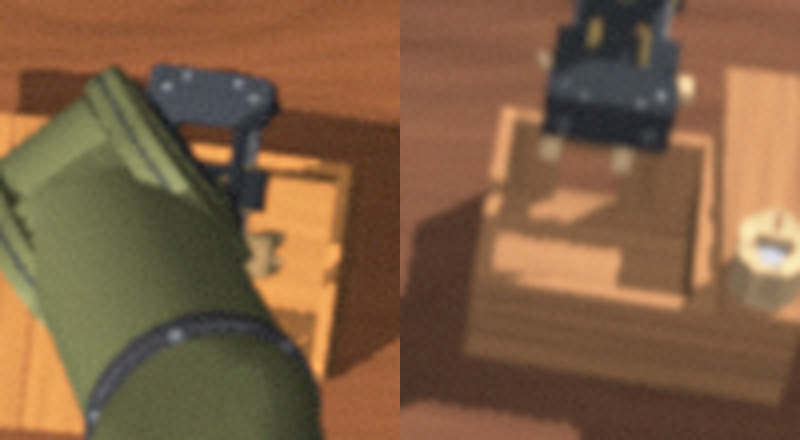

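Run:
```python
from h import *
a=r.grab_frame('scene')
p,Q,s=pose();t=np.radians(83);y=np.array([np.cos(t),np.sin(t),0])
for k in (-.048,-.043,-.038,.044,.049,.054):print(k,proj(a,p+k*y+[0,0,-.147+(.006 if k>0 else 0.008)]))
print('feet',proj(a,[p+k*y+[0,0,-.1977] for k in (-.028,.028)]))
```

```text
-0.048 [[341.0662188  186.73570663]]
-0.043 [[343.20618001 187.04944714]]
-0.038 [[345.34861691 187.36352908]]
0.044 [[380.71696011 193.15444575]]
0.049 [[382.90111436 193.47461544]]
0.054 [[385.08790637 193.79514992]]
feet [[347.11833345 204.74878306]
 [370.47161286 208.27745677]]
```

apply_moves(
  moves=[
    {"dx": 0.002,"dy": 0,"dz": 0.02,"rx": 0,"ry": 0.002,"rz": -0.003},
    {"dx": 0.002,"dy": 0,"dz": 0.045,"rx": 0,"ry": 0.002,"rz": -0.003},
    {"dx": 0.002,"dy": 0,"dz": 0.07,"rx": 0,"ry": 0.002,"rz": -0.003},
    {"dx": 0.002,"dy": 0,"dz": 0.09,"rx": 0,"ry": 0.002,"rz": -0.003},
    {"dx": 0.002,"dy": 0,"dz": 0.105,"rx": 0,"ry": 0.002,"rz": -0.003},
    {"dx": 0.002,"dy": 0,"dz": 0.115,"rx": 0,"ry": 0.002,"rz": -0.003},
    {"dx": 0.002,"dy": 0,"dz": 0.118,"rx": 0,"ry": 0.002,"rz": -0.003},
    {"dx": 0.002,"dy": 0,"dz": 0.118,"rx": 0,"ry": 0.002,"rz": -0.003},
  ],
)

```text
time_s: 16.3
tool_pos: [0.5682, 0.1457, 0.2126]
eef_rot: [0.0, 0.749, 0.663, 0.001]
ft_force: [-0.3, -0.6, -1.0]
finger_gap: 0.0269
```

apply_moves(
  moves=[
    {"dx": 0,"dy": 0,"dz": 0.002,"rx": 0,"ry": 0,"rz": 0},
    {"dx": 0,"dy": 0,"dz": 0.004,"rx": 0,"ry": 0,"rz": 0},
    {"dx": 0,"dy": 0,"dz": 0.006,"rx": 0,"ry": 0,"rz": 0},
    {"dx": 0,"dy": 0,"dz": 0.006,"rx": 0,"ry": 0,"rz": 0},
  ],
)

```text
time_s: 16.7
tool_pos: [0.5682, 0.1457, 0.2066]
eef_rot: [0.0, 0.749, 0.663, 0.001]
ft_force: [0.8, -0.3, -0.9]
finger_gap: 0.0273
```

apply_moves(
  moves=[
    {"dx": 0,"dy": 0,"dz": 0.001,"rx": 0,"ry": 0,"rz": 0},
    {"dx": 0,"dy": 0,"dz": 0.001,"rx": 0,"ry": 0,"rz": 0},
  ],
)

```text
time_s: 16.9
tool_pos: [0.5684, 0.1457, 0.2058]
eef_rot: [0.0, 0.749, 0.663, 0.001]
ft_force: [1.1, 0.2, 0.1]
finger_gap: 0.0269
```

apply_moves(
  moves=[
    {"dx": 0,"dy": 0,"dz": 0,"rx": 0,"ry": 0,"rz": 0},
    {"dx": 0,"dy": 0,"dz": 0,"rx": 0,"ry": 0,"rz": 0},
    {"dx": 0,"dy": 0,"dz": 0,"rx": 0,"ry": 0,"rz": 0},
    {"dx": 0,"dy": 0,"dz": 0,"rx": 0,"ry": 0,"rz": 0},
    {"dx": 0,"dy": 0,"dz": -0.005,"rx": 0,"ry": 0,"rz": 0},
    {"dx": 0,"dy": 0,"dz": -0.02,"rx": 0,"ry": 0,"rz": 0},
    {"dx": 0,"dy": 0,"dz": -0.05,"rx": 0,"ry": 0,"rz": 0},
    {"dx": 0,"dy": 0,"dz": -0.09,"rx": 0,"ry": 0,"rz": 0},
    {"dx": 0,"dy": 0,"dz": -0.13,"rx": 0,"ry": 0,"rz": 0},
    {"dx": 0,"dy": 0,"dz": -0.17,"rx": 0,"ry": 0,"rz": 0},
    {"dx": 0,"dy": 0,"dz": -0.17,"rx": 0,"ry": 0,"rz": 0},
    {"dx": 0,"dy": 0,"dz": -0.17,"rx": 0,"ry": 0,"rz": 0},
  ],
  claw=0.1,
)

```text
time_s: 18.1
tool_pos: [0.5681, 0.1455, 0.3776]
eef_rot: [0.001, 0.749, 0.662, 0.002]
ft_force: [-0.4, 0.6, -0.4]
finger_gap: 0.0488
```

Run:
```python
from h import *
r.grab_frame('top')
show(.6265,.2442,.375,-101.5)
b=r.grab_frame('top');a=r.grab_frame('scene')
z=lambda f,x,y,w,h,s:cv2.resize(f['image'][y:y+h,x:x+w,::-1],(w*s,h*s),interpolation=cv2.INTER_CUBIC)
cv2.imwrite('pics/c6.png',np.hstack([z(b,140,140,100,110,4),z(a,310,170,100,110,4)]))
```

```text
d [0.1054 0.0462 0.0013] rot [ 1.0000e-03 -2.0000e-03  1.6489e+00] | tip under 0.2046 F [-0.   0.2 -0.6] T [-0.06 -0.08 -0.03] gap 0.04850774916480812 t 18.15 [0.5677 0.1452 0.3762]
```

View pics/c6.png

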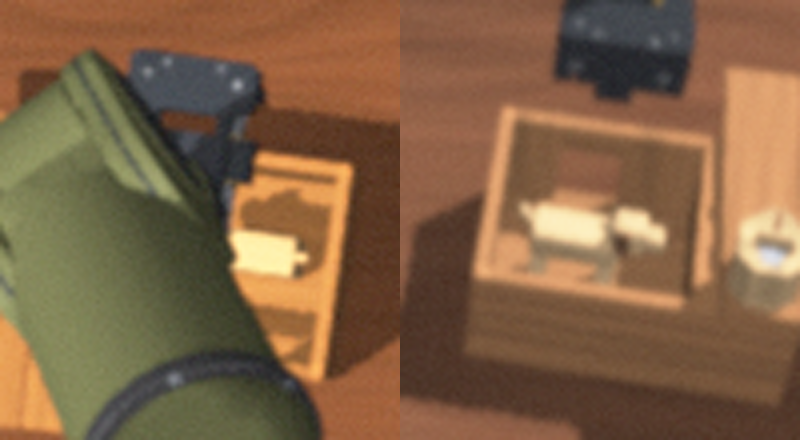

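apply_moves(
  moves=[
    {"dx": 0.02,"dy": 0.01,"dz": 0,"rx": 0,"ry": 0,"rz": 0.14},
    {"dx": 0.04,"dy": 0.02,"dz": 0,"rx": 0,"ry": 0,"rz": 0.28},
    {"dx": 0.06,"dy": 0.03,"dz": 0,"rx": 0,"ry": 0,"rz": 0.42},
    {"dx": 0.08,"dy": 0.04,"dz": 0,"rx": 0,"ry": 0,"rz": 0.56},
    {"dx": 0.105,"dy": 0.046,"dz": 0,"rx": 0,"ry": 0,"rz": 0.7},
    {"dx": 0.105,"dy": 0.046,"dz": 0,"rx": 0,"ry": 0,"rz": 0.84},
    {"dx": 0.105,"dy": 0.046,"dz": 0,"rx": 0,"ry": 0,"rz": 0.98},
    {"dx": 0.105,"dy": 0.046,"dz": 0,"rx": 0,"ry": 0,"rz": 1.12},
    {"dx": 0.105,"dy": 0.046,"dz": 0,"rx": 0,"ry": 0,"rz": 1.26},
    {"dx": 0.105,"dy": 0.046,"dz": 0,"rx": 0,"ry": 0,"rz": 1.4},
    {"dx": 0.105,"dy": 0.046,"dz": 0,"rx": 0,"ry": 0,"rz": 1.54},
    {"dx": 0.105,"dy": 0.046,"dz": 0,"rx": 0,"ry": 0,"rz": 1.65},
  ],
  claw=0.4,
)

```text
time_s: 19.45
tool_pos: [0.6255, 0.2439, 0.3729]
eef_rot: [0.001, 0.995, -0.103, -0.002]
ft_force: [-0.5, -0.6, -0.5]
finger_gap: 0.0619
```

apply_moves(
  moves=[
    {"dx": 0,"dy": 0,"dz": 0,"rx": 0,"ry": 0,"rz": 0},
    {"dx": 0,"dy": 0,"dz": 0,"rx": 0,"ry": 0,"rz": 0},
  ],
)

```text
time_s: 19.65
tool_pos: [0.6251, 0.244, 0.3714]
eef_rot: [0.002, 0.995, -0.102, -0.003]
ft_force: [-0.9, -0.3, -0.2]
finger_gap: 0.0619
```

```bash
python3 -c "
from h import *
show(.626,.2445,.264,-101.5)"
```

```text
d [ 0.0014 -0.0011  0.1074] rot [ 0.0046  0.0052 -0.0029] | tip under 0.1998 F [-0.9 -0.3 -0.2] T [ 0.03 -0.01  0.05] gap 0.06191478256193604 t 19.65 [0.6251 0.244  0.3714]
```

apply_moves(
  moves=[
    {"dx": 0.001,"dy": -0.001,"dz": 0.02,"rx": 0.005,"ry": 0.005,"rz": -0.003},
    {"dx": 0.001,"dy": -0.001,"dz": 0.05,"rx": 0.005,"ry": 0.005,"rz": -0.003},
    {"dx": 0.001,"dy": -0.001,"dz": 0.08,"rx": 0.005,"ry": 0.005,"rz": -0.003},
    {"dx": 0.001,"dy": -0.001,"dz": 0.1,"rx": 0.005,"ry": 0.005,"rz": -0.003},
    {"dx": 0.001,"dy": -0.001,"dz": 0.107,"rx": 0.005,"ry": 0.005,"rz": -0.003},
    {"dx": 0.001,"dy": -0.001,"dz": 0.107,"rx": 0.005,"ry": 0.005,"rz": -0.003},
  ],
)

```text
time_s: 20.25
tool_pos: [0.6252, 0.2443, 0.2633]
eef_rot: [0.0, 0.995, -0.1, -0.001]
ft_force: [-0.5, 0.7, 0.8]
finger_gap: 0.062
```

apply_moves(
  moves=[
    {"dx": 0,"dy": 0,"dz": 0,"rx": 0,"ry": 0,"rz": 0},
    {"dx": 0,"dy": 0,"dz": 0,"rx": 0,"ry": 0,"rz": 0},
    {"dx": 0,"dy": 0,"dz": 0,"rx": 0,"ry": 0,"rz": 0},
    {"dx": 0,"dy": 0,"dz": 0,"rx": 0,"ry": 0,"rz": 0},
    {"dx": 0,"dy": 0,"dz": 0,"rx": 0,"ry": 0,"rz": 0},
    {"dx": 0,"dy": 0,"dz": 0,"rx": 0,"ry": 0,"rz": 0},
    {"dx": 0,"dy": 0,"dz": 0,"rx": 0,"ry": 0,"rz": 0},
  ],
  claw=-1,
  force=30,
)

```text
time_s: 20.95
tool_pos: [0.6256, 0.2445, 0.2644]
eef_rot: [-0.0, 0.995, -0.1, -0.0]
ft_force: [-0.1, 0.7, 6.3]
finger_gap: 0.0399
```

apply_moves(
  moves=[
    {"dx": 0,"dy": 0,"dz": 0,"rx": 0,"ry": 0,"rz": -0.13},
    {"dx": 0,"dy": 0,"dz": 0,"rx": 0,"ry": 0,"rz": -0.26},
    {"dx": 0,"dy": 0,"dz": 0,"rx": 0,"ry": 0,"rz": -0.39},
    {"dx": 0,"dy": 0,"dz": 0,"rx": 0,"ry": 0,"rz": -0.52},
    {"dx": 0,"dy": 0,"dz": 0,"rx": 0,"ry": 0,"rz": -0.65},
    {"dx": 0,"dy": 0,"dz": 0,"rx": 0,"ry": 0,"rz": -0.78},
    {"dx": 0,"dy": 0,"dz": 0,"rx": 0,"ry": 0,"rz": -0.91},
    {"dx": 0,"dy": 0,"dz": 0,"rx": 0,"ry": 0,"rz": -1.04},
    {"dx": 0,"dy": 0,"dz": 0,"rx": 0,"ry": 0,"rz": -1.17},
    {"dx": 0,"dy": 0,"dz": 0,"rx": 0,"ry": 0,"rz": -1.3},
    {"dx": 0,"dy": 0,"dz": 0,"rx": 0,"ry": 0,"rz": -1.4},
    {"dx": 0,"dy": 0,"dz": 0,"rx": 0,"ry": 0,"rz": -1.5},
  ],
)

```text
time_s: 22.15
tool_pos: [0.6266, 0.2433, 0.2644]
eef_rot: [0.001, 0.795, 0.606, 0.0]
ft_force: [2.5, -1.1, -0.7]
finger_gap: 0.0399
```

apply_moves(
  moves=[
    {"dx": 0,"dy": 0,"dz": 0,"rx": 0,"ry": 0,"rz": -0.03},
    {"dx": 0,"dy": 0,"dz": 0,"rx": 0,"ry": 0,"rz": -0.06},
    {"dx": 0,"dy": 0,"dz": 0,"rx": 0,"ry": 0,"rz": -0.09},
    {"dx": 0,"dy": 0,"dz": 0,"rx": 0,"ry": 0,"rz": -0.09},
  ],
)

```text
time_s: 22.55
tool_pos: [0.6267, 0.2433, 0.2645]
eef_rot: [0.001, 0.767, 0.642, 0.0]
ft_force: [0.7, -0.1, -0.1]
finger_gap: 0.0397
```

```bash
python3 -c "
from h import *
show(.627,.2435,.264,-1)"
```

```text
d [0.0003 0.0002 0.0005] rot [ 0.0018  0.0006 -0.1597] | tip under 0.0929 F [ 0.7 -0.1 -0.1] T [-0.04 -0.28  0.  ] gap 0.03971306384716497 t 22.55 [0.6267 0.2433 0.2645]
```

apply_moves(
  moves=[
    {"dx": 0,"dy": 0,"dz": 0,"rx": 0,"ry": 0,"rz": -0.04},
    {"dx": 0,"dy": 0,"dz": 0,"rx": 0,"ry": 0,"rz": -0.08},
    {"dx": 0,"dy": 0,"dz": 0,"rx": 0,"ry": 0,"rz": -0.13},
    {"dx": 0,"dy": 0,"dz": 0,"rx": 0,"ry": 0,"rz": -0.13},
  ],
)

```text
time_s: 22.95
tool_pos: [0.6269, 0.2433, 0.2645]
eef_rot: [0.001, 0.724, 0.69, 0.001]
ft_force: [1.4, -0.2, 0.0]
finger_gap: 0.0397
```

```bash
python3 -c "
from h import *
show(.627,.2435,.264,-1)"
```

```text
d [0.0002 0.0001 0.0005] rot [ 0.0021  0.0005 -0.03  ] | tip under 0.0929 F [ 1.4 -0.2  0. ] T [ 0.03 -0.32  0.  ] gap 0.03972348485361402 t 22.95 [0.6269 0.2433 0.2645]
```

apply_moves(
  moves=[
    {"dx": 0,"dy": 0,"dz": 0,"rx": 0,"ry": 0,"rz": -0.025},
    {"dx": 0,"dy": 0,"dz": 0,"rx": 0,"ry": 0,"rz": -0.05},
    {"dx": 0,"dy": 0,"dz": 0,"rx": 0,"ry": 0,"rz": -0.05},
  ],
)

```text
time_s: 23.25
tool_pos: [0.6269, 0.2433, 0.2645]
eef_rot: [0.001, 0.706, 0.708, 0.001]
ft_force: [1.6, -0.0, -0.3]
finger_gap: 0.04
```

```bash
python3 -c "
from h import *
show(.627,.2435,.264,2)"
```

```text
d [0.0002 0.0001 0.0005] rot [ 0.0023  0.0006 -0.0319] | tip under 0.0929 F [ 1.6 -0.  -0.3] T [ 0.03 -0.38  0.03] gap 0.03996251583213841 t 23.25 [0.6269 0.2433 0.2645]
```

apply_moves(
  moves=[
    {"dx": 0,"dy": 0,"dz": 0,"rx": 0,"ry": 0,"rz": -0.03},
    {"dx": 0,"dy": 0,"dz": 0,"rx": 0,"ry": 0,"rz": -0.06},
    {"dx": 0,"dy": 0,"dz": 0,"rx": 0,"ry": 0,"rz": -0.06},
  ],
)

```text
time_s: 23.55
tool_pos: [0.627, 0.2432, 0.2645]
eef_rot: [0.001, 0.684, 0.729, 0.001]
ft_force: [0.9, -0.3, 0.4]
finger_gap: 0.0395
```

```bash
python3 -c "
from h import *
show(.627,.2435,.264,5)"
```

```text
d [0.0003 0.     0.0005] rot [ 0.0022  0.0006 -0.0234] | tip under 0.0929 F [ 0.9 -0.3  0.4] T [ 0.02 -0.43 -0.06] gap 0.03948734707090548 t 23.55 [0.627  0.2432 0.2645]
```

apply_moves(
  moves=[
    {"dx": 0,"dy": 0,"dz": 0,"rx": 0,"ry": 0,"rz": -0.03},
    {"dx": 0,"dy": 0,"dz": 0,"rx": 0,"ry": 0,"rz": -0.05},
    {"dx": 0,"dy": 0,"dz": 0,"rx": 0,"ry": 0,"rz": -0.05},
  ],
)

```text
time_s: 23.85
tool_pos: [0.627, 0.243, 0.2645]
eef_rot: [0.001, 0.666, 0.746, 0.001]
ft_force: [0.3, -0.7, -0.3]
finger_gap: 0.0397
```

Run:
```python
from h import *
show(.627,.2435,.264,5)
a=r.grab_frame('scene');save(a,'c7.png',(310,170,420,280),5)
```

```text
d [0.0005 0.     0.0005] rot [0.0021 0.0008 0.0269] | tip under 0.0929 F [ 0.3 -0.7 -0.3] T [-0.06 -0.31 -0.24] gap 0.039737107334193306 t 23.85 [0.627  0.243  0.2645]
```

View pics/c7.png

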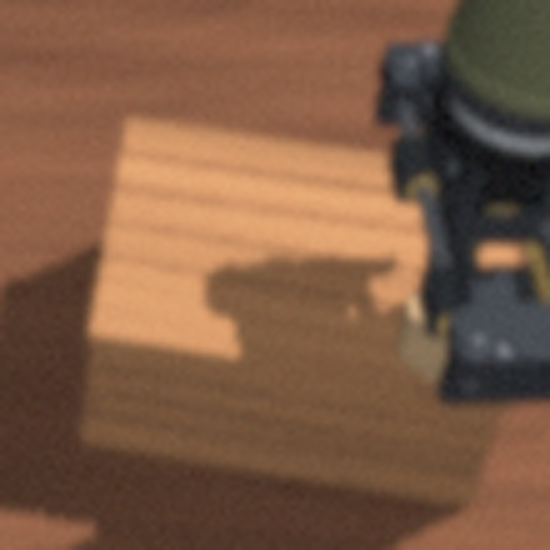

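apply_moves(
  moves=[
    {"dx": 0,"dy": 0,"dz": 0,"rx": 0,"ry": 0,"rz": 0},
    {"dx": 0,"dy": 0,"dz": 0,"rx": 0,"ry": 0,"rz": 0},
    {"dx": 0,"dy": 0,"dz": 0,"rx": 0,"ry": 0,"rz": 0},
    {"dx": 0,"dy": 0,"dz": 0,"rx": 0,"ry": 0,"rz": 0},
    {"dx": 0,"dy": 0,"dz": 0,"rx": 0,"ry": 0,"rz": 0},
    {"dx": 0,"dy": 0,"dz": -0.02,"rx": 0,"ry": 0,"rz": 0},
    {"dx": 0,"dy": 0,"dz": -0.06,"rx": 0,"ry": 0,"rz": 0},
    {"dx": 0,"dy": 0,"dz": -0.1,"rx": 0,"ry": 0,"rz": 0},
    {"dx": 0,"dy": 0,"dz": -0.13,"rx": 0,"ry": 0,"rz": 0},
    {"dx": -0.04,"dy": 0,"dz": -0.14,"rx": 0,"ry": 0,"rz": 0},
    {"dx": -0.09,"dy": 0,"dz": -0.14,"rx": 0,"ry": 0,"rz": 0},
    {"dx": -0.14,"dy": 0,"dz": -0.14,"rx": 0,"ry": 0,"rz": 0},
  ],
  claw=0.4,
)

```text
time_s: 25.1
tool_pos: [0.6426, 0.1031, 0.4054]
eef_rot: [0.002, 0.665, 0.747, 0.001]
ft_force: [0.4, -0.9, -0.0]
finger_gap: 0.0619
```

apply_moves(
  moves=[
    {"dx": -0.3,"dy": 0,"dz": 0,"rx": 0,"ry": 0,"rz": 0},
    {"dx": -0.3,"dy": 0,"dz": 0,"rx": 0,"ry": 0,"rz": 0},
    {"dx": -0.3,"dy": 0,"dz": 0,"rx": 0,"ry": 0,"rz": 0},
    {"dx": -0.3,"dy": 0,"dz": 0,"rx": 0,"ry": 0,"rz": 0},
    {"dx": -0.3,"dy": 0,"dz": 0,"rx": 0,"ry": 0,"rz": 0},
    {"dx": -0.3,"dy": 0,"dz": 0,"rx": 0,"ry": 0,"rz": 0},
    {"dx": -0.3,"dy": 0,"dz": 0,"rx": 0,"ry": 0,"rz": 0},
    {"dx": -0.3,"dy": 0,"dz": 0,"rx": 0,"ry": 0,"rz": 0},
  ],
)

```text
time_s: 25.9
tool_pos: [0.6768, -0.1969, 0.4052]
eef_rot: [0.001, 0.666, 0.746, 0.001]
ft_force: [-0.9, 0.8, -0.4]
finger_gap: 0.0618
```

Run:
```python
from h import *
b=r.grab_frame('top');a=r.grab_frame('scene')
z=lambda f,x,y,w,h,s:cv2.resize(f['image'][y:y+h,x:x+w,::-1],(w*s,h*s),interpolation=cv2.INTER_CUBIC)
cv2.imwrite('pics/c8.png',np.hstack([z(b,130,150,100,110,4),z(a,320,170,100,110,4)]))
save(a,'s9.png')
for k in r.outline_of(b,'roof')[:1]:
    m=k['pixels'].astype(np.uint8);c=max(cv2.findContours(m,0,2)[0],key=cv2.contourArea)
    W=np.array([at_z(b,p[0],.09)[:2] for p in c],np.float32);print(k['score'],cv2.minAreaRect(W))
print(r.get_state()['time_s'])
```

```text
0.84 ((0.572300136089325, 0.1756809502840042), (0.20156636834144592, 0.14656996726989746), 82.65147399902344)
26.05
```

View pics/c8.png

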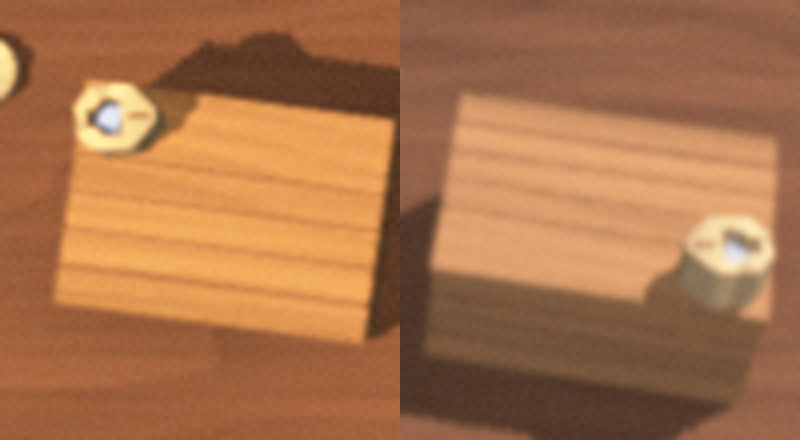

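View pics/s9.png

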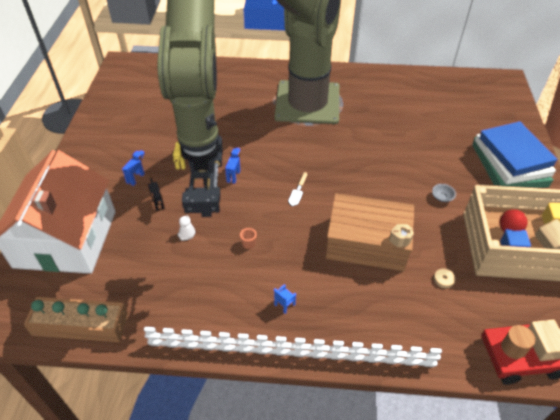

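The roof is flush with the kennel, with no wedge showing, and the knob is on its shaft at scene (401,234). The other toys are where they started, so I'm handing in.

```bash
python3 -c "
from bench import r
print(r.finish_job(), r.get_state()['time_s'])"
```

```text
the job is handed in; nothing more can be done
the job is handed in; nothing more can be done
```

The whole job went in the order asked and was handed in shortly after the robot's clock read 26 s, well inside the 72 s limit.

- **Knob:** I gripped it on its flats, lined its nose up with the shaft's flat and pushed it on. It reached the home height, and a further push of about 21 N moved it no more.
- **Roof open:** I turned the knob to swing the roof to about 1.5 rad, and the pictures showed the bay clear.
- **Dog:** It was set on its feet in the bay. The contact force was too small to tell from noise, and the picture showed it standing.
- **Roof shut:** I regripped the knob and turned the roof back until the torque rose to 0.24 N m at the stop.

**Last checks:**
- The roof's long side measured 82.7°, against about 83.2° for the kennel wall measured at the start. That 0.5° is within the measuring error, and no gap shows.
- The knob is still on the shaft.
- The other toys appear to be where they were, though the arm partly hid the yellow dog in the last picture.
- The gripper is clear of everything.
- The dog can't be seen under the closed roof, so its final pose was not rechecked. The roof met resistance only at the shut position.

The gripper came down about 8 mm off its aim on the dog because the arm was still settling. The grip was sound, and I corrected for it before placing the dog.

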